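# Lock the mixer shaft

## Task

Lock the mixer's shaft: push the yellow fin round with your fingertips until the groove of the blue disc lines up with the steel locking bar (either end of the groove may face the bar), then push the red plate from behind to send the bar through the groove and into the dark keeper until it stops. Only push: do not pinch the fin or the plate between your fingers, do not pull the plate back or lift the bar, and leave the other things on the bench where they stand. Finish with the hand clear of everything.

Things in the scene. Friction and masses are not known exactly. Their poses are not given: they have to be found in the camera images.
- lock_stand: white drive unit, 294 x 104 x 20 mm, fixed to the bench. Origin on the bench top below the disc's vertical axis; x axis = the line the bar moves along, from bar to keeper (roughly to the robot's left); z up. Along x the bar guide, an aluminium channel with lips over the bar, spans -210 to -48 mm: 27 mm wide, top 42 mm above the bench.
- keeper (a point): stop inside the keeper, 64 mm beyond the disc's axis and 30.5 mm above the bench: the bar's nose ends here. Keeper: a dark steel bridge on the stand from 49 to 78 mm beyond the disc's axis, 34 mm wide, top 44 mm above the bench.
- lock_disc (a joint): angle of the blue slotted disc, rad, counter-clockwise from above positive, limits -0.3 and 3.44. The groove runs right across, so it is in line with the bar at 0 and at pi; starts at 0.5 to 2.64. Friction of 0.05 N m holds it where it is left. The fin points outward at (value - pi/2) from the stand's x axis: along the stand's -y at 0, to the keeper at pi/2, along +y at pi.
- disc_centre (a point): point on the disc's axis at its top face, 38 mm above the bench. The disc is 80 mm across; its groove is 18 mm wide (22 mm at the flared mouths) and 15 mm deep. The bar's tapered nose pulls the disc true over about the last 0.15 rad.
- fin_mid (a point): centre of the upright yellow fin on the disc, 60 mm above the bench. The fin is 11 mm thick, 23 mm long radially (15 to 38 mm from the axis), and stands from the disc top at 38 mm to 80 mm above the bench. x axis: square to its broad faces, the way it moves as the joint value grows; -y axis: outward from the disc's axis. Push it on a broad face.
- lock_bar: steel locking bar, 12 wide, 13 high, 138 mm long, 0.2 kg, free to slide in the guide (1.5 mm play). x axis along it towards its nose. Its origin is on its underside below the red push plate, 10 mm from its tail; its underside is 24 mm above the bench. A disc out of line blocks it.
- bar_nose (a point): tip of the bar's tapered nose (the last 16 mm narrow from 12 to 5 mm), 128 mm ahead of the bar's origin, 30.5 mm above the bench. Starts 46 to 58 mm short of the disc's axis and must travel 110 to 122 mm to end at the stop, 64 mm beyond the axis.
- push_face (a point): centre of the rear face of the upright red plate on the bar, the face to push on; the plate is 30 mm wide, 10 mm thick, from 44 to 84 mm above the bench; this point is at 64 mm. Its x axis is the direction to push. Sliding the bar takes about 1 to 3 N.
- wash_bottle: white squeeze wash bottle with a red cap and bent spout, 215 high (sizes in mm); origin under its middle; a bystander
- label_roll: white roll of labels, 67 across, 31 high, lying flat (sizes in mm); origin under its middle; a bystander
- petri_dish: shallow dish with pink contents, 62 across, 15 high (sizes in mm); origin under its middle; a bystander
- tip_box: blue pipette-tip box with a clear lid, 86 x 123 x 80 high (sizes in mm); origin under its middle; a bystander
- cryo_box: blue and white card freezer box, 128 x 128 x 52 high (sizes in mm); origin under its middle; a bystander
- stain_bottle: small white bottle with a red cap, 37 across, 82 high (sizes in mm); origin under its middle; a bystander
- timer: white bench timer, 56 x 66 x 18 high (sizes in mm); origin under its middle; a bystander
- marker_pen: blue and white marker pen lying down, 135 long, 17 thick (sizes in mm); origin under its middle; a bystander

How it is judged:
By the outcome, as a careful person would: the job done as asked, in the order asked, and still so for the second after the job is handed in, with the robot touching nothing.
It also fails if it takes over 64 s, if anything falls off the work surface, if the arm or the gripper's body presses on something with over 40 N, if the wrist force passes 120 N, or if a joint passes its speed limit or range.

## Robot

A 7-joint arm with a two-finger parallel gripper is mounted at the origin on a cart in front of the work surface, level with it; the furniture and walls round the work are solid. World frame = base frame: x ahead of the robot, y to its left, z up, the work surface at z = 0. Lengths are in m, angles in rad, forces in N, time in s.
With the tool pointing down it reaches from about 0.4 to 0.9 m from the base axis. Payload 5.6 kg.
Tool frame: the origin (TCP) lies at the very end of the fingers, on their centre line; the grasp point (between the pads) lies 19 mm behind it; z points along the fingers, y is the line along which they close (so a half turn about z gives the same grasp; the last joint's range is limited). The gripper opens to 92 mm and grips with 3 to 60 N. Pads are 20 mm wide; open, the fingers measure 128 mm over their backs; the gripper's body (75 mm by 189 mm) begins 69 mm behind the grasp point.
Start: joints at [1.18, 0.468, -0.012, 1.603, 0.006, 1.071, -0.056], TCP at [0.221, -0.611, 0.215] pointing down, gripper open.
Joint ranges: [-2.53, 2.53], [-0.31, 2.02], [-1.57, 1.55], [0.28, 2.44], [-1.29, 4.43], [0.15, 1.84], [-2.92, 2.92]. Speed limits (rad/s): [2.57, 2.57, 3.14, 3.14, 3.14, 3.14, 3.14].

## Interface

Orientations are given as a unit quaternion [w, x, y, z].
In Python, from station import * gives the robot as it stands.
- The arm moves only by the tool step_arm, never from a script. Its argument "series" is a list of rows, each an object of numbers: "tx", "ty", "tz": the shift along the tool's x, y, z in mm; "twist": the turn about the tool's z in degrees; "hand": the finger opening in mm, from 0 to 91.9. A call has 1 to 12 rows; each row is the pose to reach, as a shift and turn from the pose commanded when the call began, along the tool's axes at that moment; what a row does not reach only later rows make up. A row lasts 1/8 s, in which the tool goes at most 62.5 mm and 10.7 degrees, less where a joint would pass 70% of its speed; a pose out of reach is approached as far as the arm can. A call with a gripper value outside its range is refused whole. The fingers move at their own pace and stop on an object; "newtons" is the grip in N (left out, the last holds). Time passes only in rows, so rows that repeat a pose let the fingers close. It gives the time, the measured TCP pose, the force, the opening and the grip force at its end, in the units of the state.
- state(): the state, without advancing time (a new reading comes with each control period).
- camera(name): name is "scene" or "top" or "wrist"; returns the picture (420x560x3 uint8, red, green, blue); there is no depth.
- camera_params(name): a dict with "intrinsics" (3x3 intrinsics, pixels), "distortion" ([k1, k2, p1, p2, k3] as OpenCV has them; the pictures are not rectified), "extrinsics" (4x4, takes a point from camera to world coordinates). Camera axes: x right, y up, looking along -z (the intrinsics and any distortion apply to the point x, -y, -z); pixel columns grow to the right and rows downward; lengths in m; the calibration is good to about 2 mm. A picture is of the moment at which its call begins: read the wrist's pose just before it. camera_params takes no time and is no camera call; for the wrist camera it gives the pose at the moment of the call.
- finish_job(): hands the job in; it is judged then, once.
The state is a dict: "t": time; "q": joint angles; "joint_velocities": joint speeds; "tau": joint torques, N m; "tcp_pos": TCP position; "eef_rot": TCP orientation; "wrist_force": force on the tool from outside, world axes, zero at the start; "ft_torque": the same for the moment, N m; "width": finger opening in m; "grasp_force": force on a finger pad.
Only numpy, scipy, OpenCV 4.12 (cv2) and the standard library are available. Lean on these libraries where they do the work, as an engineer would, in place of code of your own. Each camera call takes 0.05 s, during which the arm holds its last target. There are 200 camera calls.

## Working session

There is one attempt and no reset: what is moved stays moved. The work goes in short steps, Python scripts to look and compute and a tool call to move; the robot and the scene stay as the last step left them, time stands still between calls to the robot, and variables do not carry over. Pictures are saved under pics/ and viewed, at most 10 in all, crops included, and the job is handed in when it is done.

Besides the shell and the picture viewer there is one more tool, called after ">>>" by a JSON object that holds its "api" and its "payload", one argument or row to a line. step_arm: Moves the arm, as the interface text tells. Its arguments: {"type":"object","properties":{"series":{"type":"array","items":{"type":"object","properties":{"tx":{"type":"number"},"ty":{"type":"number"},"tz":{"type":"number"},"twist":{"type":"number"},"hand":{"type":"number"}}}},"newtons":{"type":"number"}},"required":["series"]}

```bash
mkdir -p pics
cat > h.py <<'E'
from station import *
import numpy as np, cv2
def ray(cam,px,P=None):
    P=P or camera_params(cam);K=np.array(P["intrinsics"]);D=np.array(P["distortion"]);E=np.array(P["extrinsics"])
    u=cv2.undistortPoints(np.array(px,float).reshape(-1,1,2),K,D).reshape(-1,2)
    d=np.c_[u[:,0],-u[:,1],-np.ones(len(u))]@E[:3,:3].T
    return E[:3,3],d
def onz(cam,px,z,P=None):
    o,d=ray(cam,px,P);return o+d*((z-o[2])/d[:,2])[:,None]
def proj(cam,X,P=None):
    P=P or camera_params(cam);K=np.array(P["intrinsics"]);D=np.array(P["distortion"]);E=np.array(P["extrinsics"])
    p=(np.array(X,float).reshape(-1,3)-E[:3,3])@E[:3,:3];p=p*[1,-1,-1]
    return cv2.projectPoints(p,np.zeros(3),np.zeros(3),K,D)[0].reshape(-1,2)
def save(im,n): cv2.imwrite("pics/"+n,cv2.cvtColor(im,cv2.COLOR_RGB2BGR))
E
python3 - <<'E'
from h import *
s=state();print(s["t"],s["tcp_pos"],s["eef_rot"])
for n in("scene","top"):
    im=camera(n);np.save(n+"0.npy",im);save(im,n+"0.png")
    P=camera_params(n);print(n,np.round(P["extrinsics"],3).tolist(),np.round(P["intrinsics"],1).tolist())
E
```

```text
0.0 [ 0.22128266 -0.61055918  0.21365072] [-8.45282373e-04  9.84922257e-01  1.72995345e-01 -2.07765029e-04]
scene [[-0.585, 0.586, -0.561, -0.159], [-0.811, -0.412, 0.416, 0.54], [0.013, 0.698, 0.716, 0.9], [0.0, 0.0, 0.0, 1.0]] [[448.0, 0.0, 277.9], [0.0, 448.0, 214.5], [0.0, 0.0, 1.0]]
top [[0.016, 0.991, -0.129, 0.359], [-1.0, 0.013, -0.022, 0.022], [-0.02, 0.13, 0.991, 1.178], [0.0, 0.0, 0.0, 1.0]] [[540.8, 0.0, 267.5], [0.0, 540.8, 216.3], [0.0, 0.0, 1.0]]
```

View pics/top0.png

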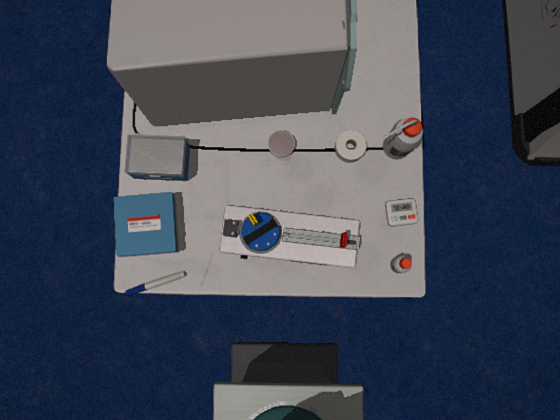

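View pics/scene0.png

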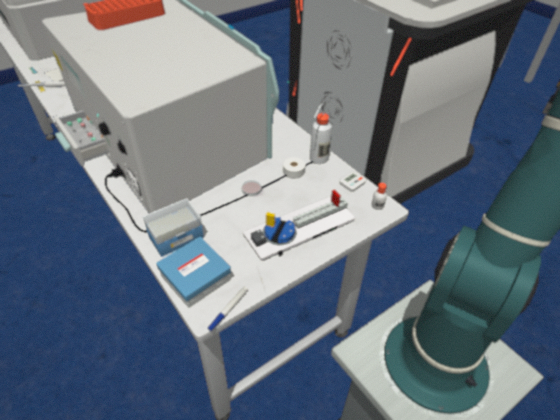

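The top view shows the stand around (290,237), disc at (261,232), yellow fin at about (255,220), red plate at (346,240) and stain bottle at (402,263). The scene view agrees. Next I measure by colour masks.

Run:
```python
from h import *
a=np.load("top0.npy");b=np.load("scene0.npy")
def cen(m,box):
    k=np.zeros_like(m);x0,y0,x1,y1=box;k[y0:y1,x0:x1]=m[y0:y1,x0:x1]
    n,l,st,c=cv2.connectedComponentsWithStats(k.astype(np.uint8));i=1+np.argmax(st[1:,4]);return c[i],st[i],l==i
def masks(im):
    h=cv2.cvtColor(im,cv2.COLOR_RGB2HSV).astype(int);H,S,V=h[...,0],h[...,1],h[...,2]
    return dict(y=(H>18)&(H<35)&(S>130)&(V>80),r=((H<8)|(H>172))&(S>130)&(V>60),b=(H>100)&(H<125)&(S>130)&(V>60))
A=masks(a);B=masks(b)
boxA=(215,200,365,270);boxB=(240,180,360,260)
def tri(p,q):
    o1,d1=ray("top",p);o2,d2=ray("scene",q);d1=d1[0];d2=d2[0]
    t=np.linalg.lstsq(np.c_[d1,-d2],o2-o1,rcond=None)[0]
    x,y=o1+t[0]*d1,o2+t[1]*d2;return (x+y)/2,np.linalg.norm(x-y)
for k in "yrb":
    ca,sa,_=cen(A[k],boxA);cb,sb,_=cen(B[k],boxB)
    print(k,ca.round(1),sa,cb.round(1),sb,tri(ca,cb))
# disc ellipse -> world
_,_,m=cen(A['b'],boxA)
pts=np.argwhere(A['b'][205:260,235:285])[:,::-1]+[235,205]
w=onz("top",cv2.convexHull(pts.astype(np.float32)).reshape(-1,2),0.038)
print("disc",cv2.minEnclosingCircle(w[:,:2].astype(np.float32)))
im=cv2.resize(a[195:275,210:370],None,fx=5,fy=5,interpolation=cv2.INTER_CUBIC);save(im,"crop.png")
```

```text
y [252.5 218.9] [248 214  10  11  61] [270. 219.] [267 213   7  13  85] (array([0.49926701, 0.07801174, 0.05844666]), np.float64(0.0012817719858004156))
r [343.8 239.3] [340 232   8  16  85] [335.3 197.6] [332 191   8  15  78] (array([ 0.45907917, -0.11130676,  0.06275663]), np.float64(0.00026471137281041524))
b [265.3 239.7] [248 226  31  24 376] [285.7 232.5] [278 221  16  22 213] (array([0.46021874, 0.05288085, 0.02485853]), np.float64(0.00240584376457646))
disc ((0.4760831892490387, 0.06307180225849152), 0.03992090001702309)
```

View pics/crop.png

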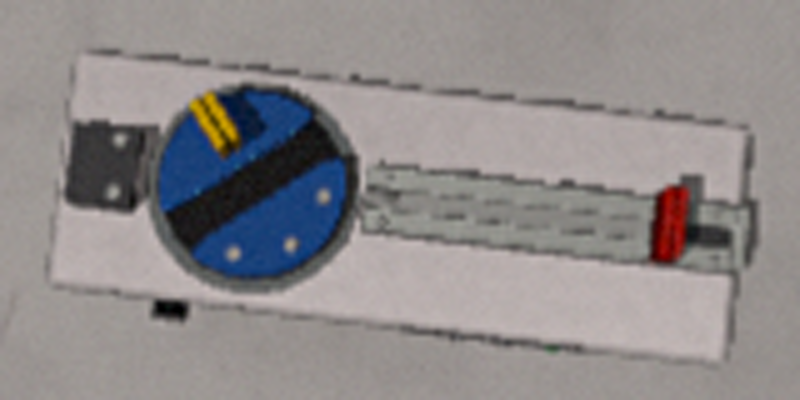

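The crop shows the groove running from (185,225) to (330,140), fin at (215,122), keeper on the left, and the plate's tail behind the plate on the right. The disc value is about +0.67 rad, so the fin must go clockwise to 0, pushed from the keeper side. I move over the stand, fingers closed, tool x along the stand's x.

>>> {"api": "step_arm", "payload": {
  "series": [
    {"tx":42,"ty":-32,"tz":-10,"twist":-9,"hand":0},
    {"tx":84,"ty":-64,"tz":-20,"twist":-18,"hand":0},
    {"tx":126,"ty":-96,"tz":-30,"twist":-27,"hand":0},
    {"tx":168,"ty":-128,"tz":-40,"twist":-36,"hand":0},
    {"tx":210,"ty":-160,"tz":-40,"twist":-45,"hand":0},
    {"tx":252,"ty":-192,"tz":-40,"twist":-54,"hand":0},
    {"tx":293,"ty":-225,"tz":-40,"twist":-60,"hand":0},
    {"tx":318,"ty":-276,"tz":-40,"twist":-64.3,"hand":0},
    {"tx":343,"ty":-327,"tz":-40,"twist":-64.3,"hand":0},
    {"tx":368,"ty":-378,"tz":-40,"twist":-64.3,"hand":0},
    {"tx":393,"ty":-429,"tz":-40,"twist":-64.3,"hand":0},
    {"tx":417,"ty":-478,"tz":-40,"twist":-64.3,"hand":0}
  ],
  "newtons": 20
}}

```text
t: 1.6
tcp_pos: [0.4504, -0.0178, 0.2546]
eef_rot: [0.0, 0.742, 0.671, -0.0]
wrist_force: [0.6, -0.7, -0.3]
width: 0.0007
grasp_force: 0.0
```

Run:
```python
from h import *
s=state();P=camera_params("wrist");im=camera("wrist");save(im,"w1.png");np.save("w1.npy",im)
import pickle;pickle.dump(P,open("w1.pkl","wb"))
print(s["eef_rot"],np.round(P["extrinsics"],3).tolist())
print(proj("wrist",[[.476,.063,.038],[.459,-.111,.063]],P))
```

```text
[ 1.80454620e-04  7.41840913e-01  6.70575884e-01 -1.05558734e-04] [[0.995, 0.097, 0.028, 0.458], [-0.101, 0.955, 0.279, 0.061], [0.0, -0.281, 0.96, 0.425], [0.0, 0.0, 0.0, 1.0]]
[[292.1212055  110.31131267]
 [291.65570998 266.65942463]]
```

View pics/w1.png

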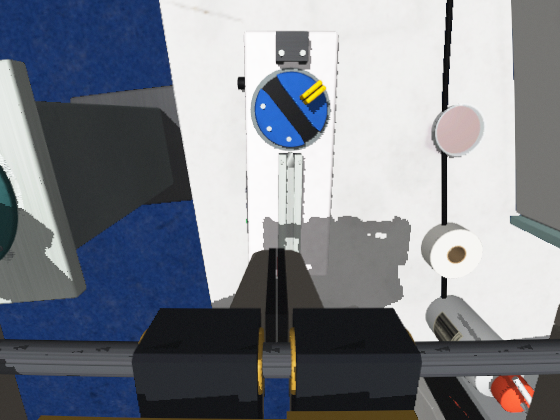

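The wrist view looks along the stand: disc centre ~(291,109), fin top ~(313,92), keeper ~(292,48), guide mouth ~(290,155); the fingers hide the plate. Now refine from this.

Run:
```python
from h import *
import pickle;P=pickle.load(open("w1.pkl","rb"));im=np.load("w1.npy")
h=cv2.cvtColor(im,cv2.COLOR_RGB2HSV).astype(int);H,S,V=h[...,0],h[...,1],h[...,2]
R=np.zeros(H.shape,bool);R[60:155,245:340]=1
b=R&(H>100)&(H<125)&(S>130)&(V>60);y=R&(H>18)&(H<35)&(S>130)&(V>80)
pb=np.argwhere(b)[:,::-1].astype(np.float32)
w=onz("wrist",cv2.convexHull(pb).reshape(-1,2),.038,P)[:,:2]
A=np.c_[2*w,np.ones(len(w))];c=np.linalg.lstsq(A,(w**2).sum(1),rcond=None)[0];print("disc",c[:2],np.sqrt(c[2]+c[:2]@c[:2]),cv2.minEnclosingCircle(w.astype(np.float32)))
py=np.argwhere(y)[:,::-1].astype(np.float32)
for z in(.06,.08):
    q=onz("wrist",py,z,P)[:,:2].astype(np.float32);r=cv2.minAreaRect(q);print("fin z",z,q.mean(0),r)
# dark groove
k=R&(V<60)&(S<200);n,l,st,cc=cv2.connectedComponentsWithStats(k.astype(np.uint8))
for i in np.argsort(-st[1:,4])[:3]+1:
    q=onz("wrist",np.argwhere(l==i)[:,::-1],.023,P)[:,:2].astype(np.float32);v=cv2.fitLine(q,cv2.DIST_L2,0,.01,.01).ravel();print("dark",st[i],v,np.degrees(np.arctan2(v[1],v[0])))
# stand left/right edges
for rows in[(35,200)]:
    L=[];Rr=[]
    g=cv2.cvtColor(im,cv2.COLOR_RGB2GRAY).astype(float)
    gx=cv2.Sobel(g,cv2.CV_64F,1,0)
    for v in range(40,200,3):
        L.append((238+np.argmax(np.abs(gx[v,238:256])),v));Rr.append((324+np.argmax(np.abs(gx[v,324:344])),v))
    for e in(L,Rr):
        q=onz("wrist",e,.02,P)[:,:2].astype(np.float32);f=cv2.fitLine(q,cv2.DIST_HUBER,0,.01,.01).ravel();print("edge",f,np.degrees(np.arctan2(f[1],f[0])))
```

```text
disc [0.47432943 0.06355636] 0.03945740204924113 ((0.47434157133102417, 0.06357893347740173), 0.03986351191997528)
fin z 0.06 [0.4974051  0.07852758] ((0.49731168150901794, 0.0783444195985794), (0.02662663534283638, 0.011294296011328697), 33.98701477050781)
fin z 0.08 [0.49526408 0.07754696] ((0.49517571926116943, 0.0773739144206047), (0.025166671723127365, 0.010674998164176941), 33.986968994140625)
dark [ 263   77   55   66 1082] [ 0.550799   -0.8346379   0.47447103  0.06407222] -56.578148
dark [298  61   9   3  24] [ 0.9946919  -0.10289808  0.4922114   0.11304371] -5.906079
dark [276  61   8   3  21] [ 0.9953133  -0.0967027   0.46726725  0.115546  ] -5.5493283
edge [0.11991348 0.9927843  0.421131   0.03183709] 83.112885
edge [0.10268375 0.9947141  0.5233537  0.04977818] 84.10626
```

>>> {"api": "step_arm", "payload": {
  "series": [
    {"tx":46,"ty":15,"tz":0,"hand":0},
    {"tx":92,"ty":30,"hand":0},
    {"tx":138,"ty":44,"hand":0},
    {"tx":138,"ty":44,"tz":50,"hand":0},
    {"tx":138,"ty":44,"tz":100,"hand":0},
    {"tx":138,"ty":44,"tz":150,"hand":0},
    {"tx":138,"ty":44,"tz":180,"hand":0},
    {"tx":138,"ty":44,"tz":200,"hand":0},
    {"tx":138,"ty":44,"tz":202,"hand":0}
  ]
}}

```text
$.series[0]: bad value
```

>>> {"api": "step_arm", "payload": {
  "series": [
    {"tx":-6,"hand":0},
    {"tx":-12,"hand":0},
    {"tx":-16,"hand":0},
    {"tx":-20,"hand":0},
    {"tx":-24,"hand":0},
    {"tx":-28,"hand":0},
    {"tx":-32,"hand":0},
    {"tx":-36,"hand":0},
    {"tx":-39,"hand":0},
    {"tx":-39,"hand":0}
  ]
}}

```text
$.series[0]: bad value
```

Run:
```python
from h import *
s=state();print(s["tcp_pos"],s["wrist_force"])
im=camera("top");np.save("top1.npy",im);w=camera("wrist")
save(np.vstack([cv2.resize(im[195:275,210:370],(560,280),interpolation=cv2.INTER_CUBIC),w[60:380]]),"c2.png")
```

```text
[ 0.45075412 -0.01013061  0.2550233 ] [ 0.54500358  6.25332379 -0.11816453]
```

View pics/c2.png

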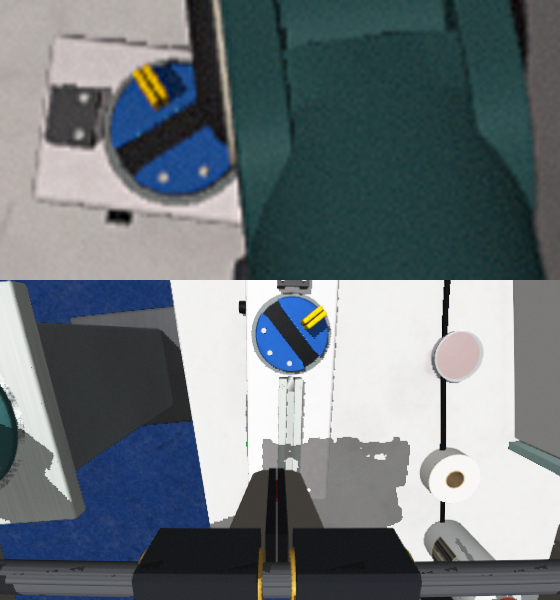

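Both moves were refused (probably all keys are required), so nothing was touched; the picture still shows the disc unturned with the fin at its initial place. I check whether the pose has settled.

>>> {"api": "step_arm", "payload": {
  "series": [
    {"tx":0,"ty":0,"tz":0,"twist":0,"hand":0},
    {"tx":0,"ty":0,"tz":0,"twist":0,"hand":0}
  ]
}}

```text
t: 2.0
tcp_pos: [0.4505, -0.0212, 0.2544]
eef_rot: [-0.0, 0.743, 0.67, -0.0]
wrist_force: [0.2, 0.3, 0.4]
width: 0.0001
grasp_force: 0.0
```

>>> {"api": "step_arm", "payload": {
  "series": [
    {"tx":46,"ty":15,"tz":0,"twist":0,"hand":0},
    {"tx":92,"ty":30,"tz":0,"twist":0,"hand":0},
    {"tx":130,"ty":44,"tz":0,"twist":0,"hand":0},
    {"tx":140,"ty":44,"tz":30,"twist":0,"hand":0},
    {"tx":140,"ty":44,"tz":80,"twist":0,"hand":0},
    {"tx":140,"ty":44,"tz":130,"twist":0,"hand":0},
    {"tx":140,"ty":44,"tz":165,"twist":0,"hand":0},
    {"tx":140,"ty":44,"tz":190,"twist":0,"hand":0},
    {"tx":140,"ty":44,"tz":200,"twist":0,"hand":0},
    {"tx":140,"ty":44,"tz":202,"twist":0,"hand":0},
    {"tx":140,"ty":44,"tz":202,"twist":0,"hand":0}
  ]
}}

```text
t: 3.38
tcp_pos: [0.5092, 0.1151, 0.0534]
eef_rot: [0.0, 0.742, 0.67, 0.001]
wrist_force: [0.4, -0.3, 0.2]
width: 0.0
grasp_force: 0.0
```

>>> {"api": "step_arm", "payload": {
  "series": [
    {"tx":-6,"ty":0,"tz":0,"twist":0,"hand":0},
    {"tx":-12,"ty":0,"tz":0,"twist":0,"hand":0},
    {"tx":-16,"ty":0,"tz":0,"twist":0,"hand":0},
    {"tx":-20,"ty":0,"tz":0,"twist":0,"hand":0},
    {"tx":-24,"ty":0,"tz":0,"twist":0,"hand":0},
    {"tx":-28,"ty":0,"tz":0,"twist":0,"hand":0},
    {"tx":-32,"ty":0,"tz":0,"twist":0,"hand":0},
    {"tx":-35,"ty":0,"tz":0,"twist":0,"hand":0},
    {"tx":-37,"ty":0,"tz":0,"twist":0,"hand":0},
    {"tx":-39,"ty":0,"tz":0,"twist":0,"hand":0},
    {"tx":-39,"ty":0,"tz":0,"twist":0,"hand":0},
    {"tx":-39,"ty":0,"tz":0,"twist":0,"hand":0}
  ]
}}

```text
t: 4.88
tcp_pos: [0.5043, 0.0762, 0.0525]
eef_rot: [-0.0, 0.742, 0.671, -0.0]
wrist_force: [0.9, 1.9, 0.4]
width: 0.0006
grasp_force: 0.7
```

Run:
```python
from h import *
s=state();print(s["tcp_pos"],s["wrist_force"])
w=camera("wrist");P=camera_params("wrist")
print(proj("wrist",[[.4745,.0635,.038],[.501,.061,.08],[.458,-.1,.06]],P))
save(w,"c3.png")
```

```text
[0.50429099 0.0762362  0.05245796] [0.88920542 1.89608409 0.39061637]
[[229.15911602 277.85841641]
 [272.63510969 317.80343692]
 [235.43763739 505.65269604]]
```

View pics/c3.png

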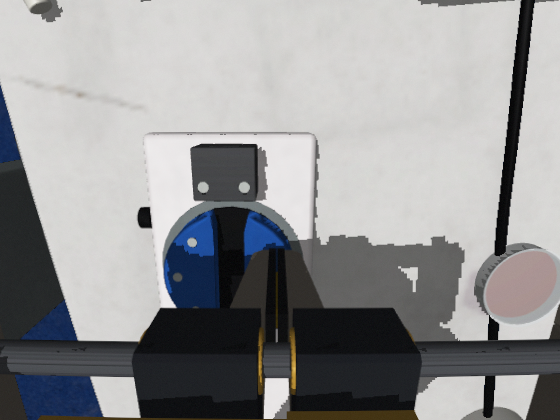

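Groove now nearly parallel to the stand (edges near columns 217–247, bar side hidden by fingers). I back off, lift, and check from above.

>>> {"api": "step_arm", "payload": {
  "series": [
    {"tx":12,"ty":0,"tz":0,"twist":0,"hand":0},
    {"tx":25,"ty":0,"tz":0,"twist":0,"hand":0},
    {"tx":25,"ty":0,"tz":-40,"twist":0,"hand":0},
    {"tx":15,"ty":-5,"tz":-90,"twist":0,"hand":0},
    {"tx":-25,"ty":-20,"tz":-140,"twist":0,"hand":0},
    {"tx":-60,"ty":-35,"tz":-180,"twist":0,"hand":0},
    {"tx":-85,"ty":-42,"tz":-200,"twist":0,"hand":0},
    {"tx":-100,"ty":-44,"tz":-200,"twist":0,"hand":0},
    {"tx":-100,"ty":-44,"tz":-200,"twist":0,"hand":0},
    {"tx":-100,"ty":-44,"tz":-200,"twist":0,"hand":0},
    {"tx":-100,"ty":-44,"tz":-200,"twist":0,"hand":0}
  ]
}}

```text
t: 6.3
tcp_pos: [0.4507, -0.0175, 0.2522]
eef_rot: [-0.001, 0.741, 0.671, -0.0]
wrist_force: [-0.1, -0.0, 0.3]
width: 0.0004
grasp_force: 0.0
```

```bash
cat > ang.py <<'E'
from h import *
s=state();print(s["tcp_pos"],s["joint_velocities"])
P=camera_params("wrist");im=camera("wrist");save(im,"w4.png")
h=cv2.cvtColor(im,cv2.COLOR_RGB2HSV).astype(int);H,S,V=h[...,0],h[...,1],h[...,2]
cx,cy=proj("wrist",[.4745,.0635,.038],P)[0];print(cx,cy)
R=np.zeros(H.shape,bool);R[int(cy)-50:int(cy)+50,int(cx)-50:int(cx)+50]=1
b=R&(H>100)&(H<125)&(S>130)&(V>60);y=R&(H>18)&(H<35)&(S>130)&(V>80)
w=onz("wrist",cv2.convexHull(np.argwhere(b)[:,::-1].astype(np.float32)).reshape(-1,2),.038,P)[:,:2]
print("disc",cv2.minEnclosingCircle(w.astype(np.float32)))
q=onz("wrist",np.argwhere(y)[:,::-1],.08,P)[:,:2].astype(np.float32);print("fin",cv2.minAreaRect(q))
k=R&(V<60)&(S<200);n,l,st,cc=cv2.connectedComponentsWithStats(k.astype(np.uint8))
i=1+np.argmax(st[1:,4]);q=onz("wrist",np.argwhere(l==i)[:,::-1],.023,P)[:,:2].astype(np.float32);v=cv2.fitLine(q,cv2.DIST_L2,0,.01,.01).ravel();print("dark",st[i],v,np.degrees(np.arctan2(v[1],v[0])))
E
python3 ang.py
```

```text
[ 0.45072124 -0.01745118  0.25220346] [ 0.00189826 -0.00264265  0.00346604 -0.00028007  0.00170645 -0.00039013
  0.0028817 ]
290.8717824744676 110.57345076406395
disc ((0.47432664036750793, 0.06368400901556015), 0.0397593155503273)
fin ((0.4989279508590698, 0.0607147179543972), (0.010269937105476856, 0.02507971040904522), 84.49224853515625)
dark [ 281   74   20   73 1087] [0.12670067 0.991941   0.47456118 0.06438599] 82.721016
```

View pics/w4.png

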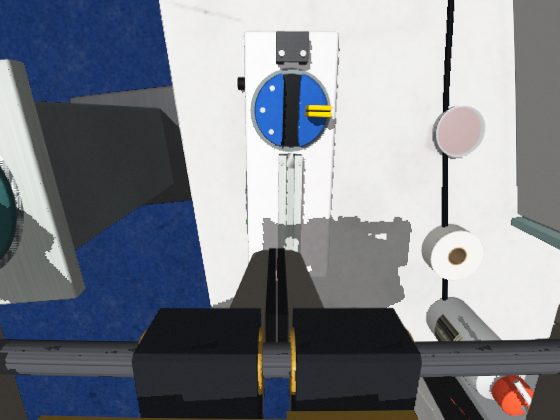

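Disc is aligned (fin axis 84.5° against 84.3°; groove vertical at column 291). Now behind the plate.

>>> {"api": "step_arm", "payload": {
  "series": [
    {"tx":-50,"ty":8,"tz":0,"twist":0,"hand":0},
    {"tx":-100,"ty":15,"tz":0,"twist":0,"hand":0},
    {"tx":-134,"ty":15.5,"tz":0,"twist":0,"hand":0},
    {"tx":-134,"ty":15.5,"tz":20,"twist":0,"hand":0},
    {"tx":-134,"ty":15.5,"tz":60,"twist":0,"hand":0},
    {"tx":-134,"ty":15.5,"tz":90,"twist":0,"hand":0},
    {"tx":-134,"ty":15.5,"tz":100,"twist":0,"hand":0},
    {"tx":-134,"ty":15.5,"tz":100,"twist":0,"hand":0},
    {"tx":-134,"ty":15.5,"tz":100,"twist":0,"hand":0}
  ]
}}

```text
t: 7.48
tcp_pos: [0.4537, -0.1536, 0.1537]
eef_rot: [0.001, 0.742, 0.671, 0.0]
wrist_force: [-0.7, -0.4, 0.5]
width: 0.0003
grasp_force: 0.0
```

Run:
```python
from h import *
s=state();print(s["tcp_pos"])
P=camera_params("wrist");im=camera("wrist");save(im,"w5.png")
h=cv2.cvtColor(im,cv2.COLOR_RGB2HSV).astype(int);H,S,V=h[...,0],h[...,1],h[...,2]
r=((H<8)|(H>172))&(S>130)&(V>60);n,l,st,c=cv2.connectedComponentsWithStats(r.astype(np.uint8));i=1+np.argmax(st[1:,4])
print(st[i])
q=onz("wrist",np.argwhere(l==i)[:,::-1],.084,P)[:,:2]-[.4745,.0635]
e=np.array([.0993,.9951]);f=np.array([.9951,-.0993]);print("sx",(q@e).min(),(q@e).max(),"ty",(q@f).min(),(q@f).max())
```

```text
[ 0.45367342 -0.15357582  0.15365547]
[253 153  42  20 766]
sx -0.17882180391804078 -0.16538812530034916 ty -0.01550074093439321 0.013585708261208375
```

View pics/w5.png

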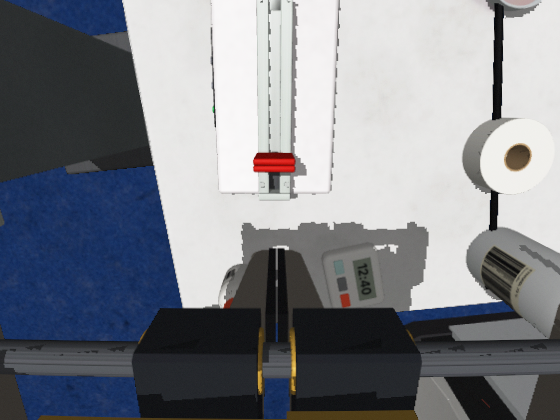

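The plate's rear is at stand x ≈ −179 mm, centred, with the fingertips ~29 mm behind it. The stain bottle (228,290) and timer (350,275) are clear of the descent. Descend, then push.

>>> {"api": "step_arm", "payload": {
  "series": [
    {"tx":0,"ty":0,"tz":30,"twist":0,"hand":0},
    {"tx":0,"ty":0,"tz":65,"twist":0,"hand":0},
    {"tx":0,"ty":0,"tz":88,"twist":0,"hand":0},
    {"tx":0,"ty":0,"tz":97,"twist":0,"hand":0},
    {"tx":6,"ty":0,"tz":97,"twist":0,"hand":0},
    {"tx":12,"ty":0,"tz":97,"twist":0,"hand":0},
    {"tx":18,"ty":0,"tz":97,"twist":0,"hand":0},
    {"tx":23,"ty":0,"tz":97,"twist":0,"hand":0},
    {"tx":27,"ty":0,"tz":97,"twist":0,"hand":0},
    {"tx":31,"ty":0,"tz":97,"twist":0,"hand":0},
    {"tx":35,"ty":0,"tz":97,"twist":0,"hand":0},
    {"tx":40,"ty":0,"tz":97,"twist":0,"hand":0}
  ]
}}

```text
t: 9.02
tcp_pos: [0.4568, -0.1141, 0.0557]
eef_rot: [0.0, 0.742, 0.67, -0.0]
wrist_force: [-0.8, -3.2, 1.4]
width: 0.0006
grasp_force: 1.4
```

>>> {"api": "step_arm", "payload": {
  "series": [
    {"tx":5,"ty":0,"tz":0,"twist":0,"hand":0},
    {"tx":10,"ty":0,"tz":0,"twist":0,"hand":0},
    {"tx":15,"ty":0,"tz":0,"twist":0,"hand":0},
    {"tx":20,"ty":0,"tz":0,"twist":0,"hand":0},
    {"tx":25,"ty":0,"tz":0,"twist":0,"hand":0},
    {"tx":30,"ty":0,"tz":0,"twist":0,"hand":0},
    {"tx":35,"ty":0,"tz":0,"twist":0,"hand":0},
    {"tx":40,"ty":0,"tz":0,"twist":0,"hand":0}
  ]
}}

```text
t: 10.02
tcp_pos: [0.4607, -0.0736, 0.0556]
eef_rot: [-0.0, 0.742, 0.671, -0.0]
wrist_force: [0.1, -3.0, 2.6]
width: 0.0004
grasp_force: 1.7
```

>>> {"api": "step_arm", "payload": {
  "series": [
    {"tx":5,"ty":0,"tz":0,"twist":0,"hand":0},
    {"tx":10,"ty":0,"tz":0,"twist":0,"hand":0},
    {"tx":15,"ty":0,"tz":0,"twist":0,"hand":0},
    {"tx":20,"ty":0,"tz":0,"twist":0,"hand":0},
    {"tx":25,"ty":0,"tz":0,"twist":0,"hand":0},
    {"tx":30,"ty":0,"tz":0,"twist":0,"hand":0},
    {"tx":35,"ty":0,"tz":0,"twist":0,"hand":0},
    {"tx":40,"ty":0,"tz":0,"twist":0,"hand":0},
    {"tx":45,"ty":0,"tz":0,"twist":0,"hand":0},
    {"tx":50,"ty":0,"tz":0,"twist":0,"hand":0},
    {"tx":53,"ty":0,"tz":0,"twist":0,"hand":0}
  ]
}}

```text
t: 11.4
tcp_pos: [0.4659, -0.0205, 0.0554]
eef_rot: [-0.0, 0.742, 0.671, -0.0]
wrist_force: [0.2, -1.1, -1.0]
width: 0.0005
grasp_force: 0.5
```

>>> {"api": "step_arm", "payload": {
  "series": [
    {"tx":1,"ty":0,"tz":0,"twist":0,"hand":0},
    {"tx":2,"ty":0,"tz":0,"twist":0,"hand":0},
    {"tx":3,"ty":0,"tz":0,"twist":0,"hand":0},
    {"tx":4,"ty":0,"tz":0,"twist":0,"hand":0}
  ]
}}

```text
t: 11.9
tcp_pos: [0.4665, -0.0173, 0.0556]
eef_rot: [0.0, 0.742, 0.67, -0.0]
wrist_force: [0.6, -1.8, -1.3]
width: 0.0006
grasp_force: 0.5
```

Stop not reached yet (sx ≈ −81); creep on until the force rises.

>>> {"api": "step_arm", "payload": {
  "series": [
    {"tx":1,"ty":0,"tz":0,"twist":0,"hand":0},
    {"tx":2,"ty":0,"tz":0,"twist":0,"hand":0},
    {"tx":3,"ty":0,"tz":0,"twist":0,"hand":0},
    {"tx":3,"ty":0,"tz":0,"twist":0,"hand":0}
  ]
}}

```text
t: 12.4
tcp_pos: [0.4668, -0.0142, 0.0556]
eef_rot: [0.0, 0.742, 0.671, -0.0]
wrist_force: [-0.5, -0.7, -0.6]
width: 0.0004
grasp_force: 0.5
```

>>> {"api": "step_arm", "payload": {
  "series": [
    {"tx":1,"ty":0,"tz":0,"twist":0,"hand":0},
    {"tx":2,"ty":0,"tz":0,"twist":0,"hand":0},
    {"tx":2,"ty":0,"tz":0,"twist":0,"hand":0}
  ]
}}

```text
t: 12.78
tcp_pos: [0.4667, -0.014, 0.0556]
eef_rot: [0.001, 0.742, 0.67, -0.001]
wrist_force: [0.2, -5.9, -0.5]
width: 0.0006
grasp_force: 3.1
```

>>> {"api": "step_arm", "payload": {
  "series": [
    {"tx":1,"ty":0,"tz":0,"twist":0,"hand":0},
    {"tx":2,"ty":0,"tz":0,"twist":0,"hand":0},
    {"tx":2,"ty":0,"tz":0,"twist":0,"hand":0}
  ]
}}

```text
t: 13.15
tcp_pos: [0.4667, -0.0138, 0.0556]
eef_rot: [0.001, 0.743, 0.67, -0.002]
wrist_force: [-1.4, -11.5, 2.5]
width: 0.0003
grasp_force: 5.3
```

Hard stop at the expected place (stand x −78 mm). Back off, lift and check.

>>> {"api": "step_arm", "payload": {
  "series": [
    {"tx":-8,"ty":0,"tz":0,"twist":0,"hand":0},
    {"tx":-25,"ty":0,"tz":0,"twist":0,"hand":0},
    {"tx":-45,"ty":0,"tz":0,"twist":0,"hand":0},
    {"tx":-55,"ty":0,"tz":-30,"twist":0,"hand":0},
    {"tx":-60,"ty":0,"tz":-80,"twist":0,"hand":0},
    {"tx":-60,"ty":0,"tz":-130,"twist":0,"hand":0},
    {"tx":-60,"ty":0,"tz":-180,"twist":0,"hand":0},
    {"tx":-60,"ty":0,"tz":-200,"twist":0,"hand":0},
    {"tx":-60,"ty":0,"tz":-200,"twist":0,"hand":0},
    {"tx":-60,"ty":0,"tz":-200,"twist":0,"hand":0}
  ]
}}

```text
t: 14.4
tcp_pos: [0.4604, -0.0701, 0.2544]
eef_rot: [-0.001, 0.742, 0.67, -0.0]
wrist_force: [-0.3, -0.0, -0.8]
width: 0.0005
grasp_force: 0.0
```

Run:
```python
from h import *
s=state();print(s["t"],s["tcp_pos"],s["wrist_force"])
save(camera("wrist"),"w6.png")
```

```text
14.4 [ 0.46035346 -0.07011106  0.25440825] [-0.33721    -0.00551035 -0.75764673]
```

View pics/w6.png

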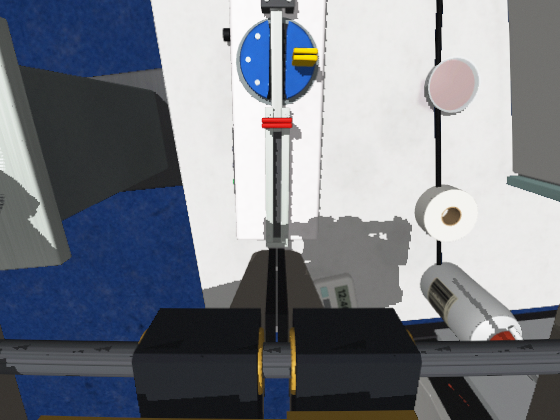

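The bar runs through the groove (column 277) into the keeper at (277,5), with the red plate at (277,123). The hand is clear.

```bash
python3 -c "
from station import *
print(finish_job())"
```

```text
the job is handed in; nothing more can be done
None
```

The shaft is locked: I pushed the fin round until the groove lined up with the bar, then pushed the bar through it into the keeper until it hit its stop. The hand is clear and the job is handed in.

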